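# Turn a mainboard over in its rotating board holder

### The job

The circuit board in the bench holder must be worked on from its other face. With the fingertips alone, push the lock bolt's knob outward, away from the board, until the bolt is fully drawn; push the board frame over by half a turn (far rail down, near rail up and over) until it lies level on its stop with the bare solder side up; then push the bolt fully home again so that it locks the frame. Only push, and gently: do not grip, lift, shove or tilt the holder, and leave the loose things around it where they are.

Things in the scene. Friction and masses are not known exactly. Their poses are not given: they have to be found in the camera images.
- holder: Board holder on the desk, about 2.2 kg, rubber feet. Origin: under the centre of its dark base plate (150 along x, 310 along y, top at z 16 mm). Its x points to the far side, y left, z up. Aluminium uprights at y +-128 (12 thick, tops z 118) carry the axle. A bracket outside the right one (x -52 to -28, y -134 to -198, up to z 113) carries the lock bolt; a brake nut sits outside the left one.
- axle (a point): Centre of the board frame, on its axle, 105 mm above the holder's origin; axes as the holder's, the axle runs along y. The frame is 110 across (x) and 210 along the axle: two aluminium rails and 24 mm thick end plates at y +-100. The green board, 1.8 thick, lies between; on its parts side a finned heat sink stands 13 high (18 mm left of the middle), other parts up to 9; the solder side is bare.
- frame (a joint): Turn of the board frame about the axle (rad). 0: level, parts side up, as at the start. It grows as the far rail goes down and the near rail comes up and over, away from the robot. pi: level, solder side up. Hard stops at 0 and pi. A friction brake (0.08 N m, about 2 N at a rail) keeps it wherever it is left. It stays locked while the bolt is drawn less than 12 mm.
- far_rail (a point): Middle of the rail that is on the far side at the start; fixed to the frame and turns with it, so it ends on the robot's side. Rails are aluminium bars along the axle, 14 wide, 12 thick, 184 long, their middles 48 mm and outer edges 55 mm from the axle.
- near_rail (a point): Middle of the other rail, on the robot's side at the start; turns with the frame and ends on the far side.
- bolt (a joint): Travel of the lock bolt (m). 0: fully home, its 8 mm rod stands in a slot of the frame's right end plate and locks it; 0.022: fully drawn, frame free. It grows as the knob moves to the holder's right (-y). Friction of about 2 N keeps it where it is left. A slot lies on each side of the axle, so the bolt fits only with the frame level, either way up; 1.5 mm play above and below the rod.
- knob (a point): Centre of the black ball (18 across) on the bolt's upright steel post (12 across), 146 mm above the holder's origin; it lies 40 mm to the robot's side of the axle and 147 mm right of the holder's centre when the bolt is home, 169 mm when drawn. Ball and post stand clear above the uprights (z 118), for a fingertip on either side.
- screw_dish: Bystander: round steel dish with tiny screws, 70 across, 13 high, in front of the holder. Origin under its centre.
- tweezers_black: Bystander: black tweezers, 126 long, 9 high, lying left of the holder.
- driver_black: Bystander: precision screwdriver with a black and red handle, 178 long, 11 high, lying in front of the holder.
- flux_syringe: Bystander: flux syringe, 112 long, 19 high, lying behind the holder.
- pump_bottle: Bystander: white cleaner bottle with a red press dish, 67 across, 116 high, right of the holder.
- suction_cup: Bystander: dark suction cup with a wire ring, 44 across, 55 high, behind the holder.

How it is judged:
On the way, in this order (a step that is already met when the one before it is completed fails the run):
1. the bolt is fully drawn while the frame still lies parts side up (value of joint bolt above 0.016 m and value of joint frame below 0.3 rad), for 0.1 s.
2. the frame is turned over onto its stop while the bolt is drawn (value of joint frame above 3 rad and value of joint bolt above 0.012 m), for 0.2 s.
3. the bolt is pushed home with the frame turned over (value of joint bolt below 0.004 m and value of joint frame above 3.06 rad), for 0.2 s.
At the end, for the whole second after the job is handed in: The frame lies level with its solder side up (within 0.08 rad of the stop at pi), the bolt is home within 4 mm, the holder stands flat within 20 mm of where it was, and everything is at rest (all of step 3 and velocity of joint frame below 0.05 rad/s and angle between holder's own z axis and vertical below 0.03 rad and linear speed of holder below 0.01 m/s and distance of holder from where it was at the start of the episode below 0.02 m); the robot touches nothing.
It fails at once if the holder is lifted, tilted or shoved more than 20 mm (distance of holder from where it was at the start of the episode above 0.02 m or angle between holder's own z axis and vertical above 0.1 rad).
It fails at once if the holder, its frame or its bolt is gripped, or pressed with more than 70 N in all (contact force between the fingers and holder above 70 N).
It fails at once if one of the loose things around the holder is moved more than 20 mm (distance of any of screw_dish, tweezers_black, driver_black, flux_syringe, pump_bottle, suction_cup from where it was at the start of the episode above 0.02 m).
It also fails if it takes over 54 s, if anything falls off the work surface, if the arm or the gripper's body presses on something with over 40 N, if the wrist force passes 120 N, or if a joint passes its speed limit or range.

### The arm

A 7-joint arm with a two-finger parallel gripper is mounted at the origin on a cart in front of the work surface, level with it; the furniture and walls round the work are solid. World frame = base frame: x ahead of the robot, y to its left, z up, the work surface at z = 0. Lengths are in m, angles in rad, forces in N, time in s.
With the tool pointing down it reaches from about 0.4 to 0.85 m from the base axis. Payload 10.4 kg.
Tool frame: the origin (TCP) lies on the centre line of the jaws, within the pads' length; the fingertips stand 11 mm ahead of it and the grasp point (between the pads) lies 8 mm behind it; z points along the fingers, y is the line along which they close (so a half turn about z gives the same grasp; the last joint's range is limited). The gripper opens to 87 mm and grips with 3 to 60 N. Pads are 19 mm wide; open, the fingers measure 117 mm over their backs; the gripper's body (75 mm by 190 mm) begins 51 mm behind the grasp point.
Start: joints at [1.103, 0.332, -0.065, 1.46, 0.022, 1.35, -0.088], TCP at [0.269, -0.564, 0.234] pointing down, gripper open.
Joint ranges: [-2.6, 2.6], [-0.5, 2.12], [-1.47, 1.34], [0.16, 2.42], [-1.27, 4.41], [0.06, 2.06], [-2.6, 2.6]. Speed limits (rad/s): [2.22, 2.22, 2.79, 2.79, 3.14, 3.14, 3.14].

### API

Orientations are given as a unit quaternion [x, y, z, w].
In Python, from bench import r gives the robot as it stands.
- The arm moves only by the shell command python3 -m pendant 'ROWS' [OPENING] [FORCE]. ROWS is JSON, a list of rows, each a list of 4 numbers: the shift along the tool's x, y, z in m, then the turn about the tool's z in rad. A call has 1 to 8 rows; each row shifts and turns the commanded pose from where the row before left it, along the tool's axes as they then stand; what a row does not reach is not made up. A row lasts 1/12 s, in which the tool goes at most 41.7 mm and 7.16 degrees, less where a joint would pass 70% of its speed; a pose out of reach is approached as far as the arm can. A call with a gripper value outside its range is refused whole. OPENING is the opening, from 0 (shut) to 1 (fully open), set as the call begins (- or left out, the last holds). The fingers move at their own pace and stop on an object; FORCE is the grip in N (left out, the last holds). Time passes only in rows, so rows that do not move let the fingers close. It gives the time, the measured TCP pose, the force, the opening and the grip force at its end, in the units of the state.
- r.read_state(): the state, without advancing time (a new reading comes with each control period).
- r.camera(name): name is "scene" or "top" or "wrist"; returns a dict with "img" (400x640x3 uint8, red, green, blue), "camera_matrix" (3x3 intrinsics, pixels), "dist_coeffs" ([k1, k2, p1, p2, k3] as OpenCV has them; the pictures are not rectified), "xyz" and "attitude" of the camera in the world. Camera axes: x right, y down, z forward; pixel columns grow to the right and rows downward; lengths in m; the calibration is good to about 2 mm. A picture is of the moment at which its call begins. There is no depth.
- r.close_job(): hands the job in; it is judged then, once.
Trained networks look in the newest picture that a camera, given by its name, has taken for a name from the list of things; names that differ only in an ending like _2 or _b are one class to them, and where a whole thing is asked for, a point or a joint stands for the part that bears it (a point fixed in the world has none). Each returns a list of dicts, best first, with "score" (0 to 1); they miss things now and then, are a little off and sometimes report something else, mostly with a low value. They report only what shows in the picture. A call takes as long as a camera call.
- r.outline_of(thing, camera): "mask" (400x640 bool, what is visible of it) and "bbox" ([centre column, centre row, width, height] in pixels, round what is visible of it).
The state is a dict: "time": time; "joint_positions": joint angles; "joint_vel": joint speeds; "joint_torque": joint torques, N m; "ee_pos": TCP position; "eef_rot": TCP orientation; "ft_force": force on the tool from outside, world axes, zero at the start; "torque": the same for the moment, N m; "width": finger opening in m; "grip_force": force on a finger pad.
Only numpy, scipy, OpenCV 4.12 (cv2) and the standard library are available. Lean on these libraries where they do the work, as an engineer would, in place of code of your own. Each camera call takes 0.05 s, during which the arm holds its last target. There are 200 camera calls.

## Working session

There is one attempt and no reset: what is moved stays moved. The work goes in short steps, Python scripts to look and compute and a shell command to move; the robot and the scene stay as the last step left them, time stands still between calls to the robot, and variables do not carry over. Pictures are saved under pics/ and viewed, at most 10 in all, crops included, and the job is handed in when it is done.

```bash
mkdir -p pics; ls
cat > h.py <<'E'
import numpy as np, cv2
from bench import r
from scipy.spatial.transform import Rotation as R
def cam(n):
    c=r.camera(n); return c
def rot(c):
    a=np.array(c["attitude"]); return a if a.shape==(3,3) else R.from_quat(a).as_matrix()
def ray(c,uv):
    p=cv2.undistortPoints(np.array([[uv]],float),np.array(c["camera_matrix"]),np.array(c["dist_coeffs"]))[0,0]
    d=rot(c)@np.array([p[0],p[1],1]); return np.array(c["xyz"]),d
def at_z(c,uv,z):
    o,d=ray(c,uv); return o+d*(z-o[2])/d[2]
def proj(c,P):
    M=rot(c); rv=cv2.Rodrigues(M.T)[0]; t=-M.T@np.array(c["xyz"])
    return cv2.projectPoints(np.array(P,float).reshape(-1,1,3),rv,t,np.array(c["camera_matrix"]),np.array(c["dist_coeffs"]))[0][:,0]
def save(img,n): cv2.imwrite("pics/"+n,img[:,:,::-1])
E
python3 - <<'E'
from h import *
for n in("top","scene"):
    c=cam(n); save(c["img"],n+"1.png"); print(n,c["xyz"],c["attitude"])
    for t in("holder","knob","frame","far_rail","pump_bottle","suction_cup","screw_dish","driver_black","flux_syringe","tweezers_black"):
        o=r.outline_of(t,n)
        for q in o[:1]:
            m=q["mask"]; ys,xs=np.nonzero(m); print(t,round(q["score"],2),np.round(q["bbox"],1), np.round(at_z(c,(xs.mean(),ys.mean()),0.05),3))
s=r.read_state(); print(s["time"],s["ee_pos"],s["eef_rot"],s["width"])
E
```

```text
pics
top [ 0.45046813 -0.04737708  0.95476043] [-0.70131714  0.71181544 -0.01839053  0.03368732]
holder 0.76 [313.6 194.3 151.2  57.4] [ 0.525 -0.002  0.05 ]
knob 0.42 [368.8 209.3  31.4   7.8] [ 0.489 -0.151  0.05 ]
frame 0.78 [306.3 189.1 107.4  53.1] [0.535 0.006 0.05 ]
far_rail 0.97 [308.1 191.9 102.1  50.3] [0.536 0.006 0.05 ]
pump_bottle 0.62 [444.8 221.8  40.2  24.5] [ 0.452 -0.337  0.05 ]
suction_cup 0.46 [342.1 154.   14.8  14.4] [ 0.628 -0.079  0.05 ]
screw_dish 0.92 [274.8 243.2  25.7  27.7] [0.401 0.095 0.05 ]
driver_black 0.58 [334.6 235.   60.5   7.2] [ 0.418 -0.041  0.05 ]
flux_syringe 0.76 [296.4 154.9  32.1   9.7] [0.626 0.035 0.05 ]
tweezers_black 0.47 [239.5 187.9   4.6  41.9] [0.56  0.175 0.05 ]
scene [0.11560727 0.73460552 0.92297595] [-0.22121426  0.89312033 -0.37821736  0.10174457]
holder 0.71 [316.  225.2 110.3 128.1] [0.521 0.011 0.05 ]
knob 0.67 [362.6 170.2   9.5  18. ] [ 0.519 -0.235  0.05 ]
frame 0.8 [316.7 208.9  78.2  75.1] [ 0.555 -0.04   0.05 ]
far_rail 0.89 [316.9 212.4  82.1  72.9] [ 0.554 -0.039  0.05 ]
pump_bottle 0.85 [401.1 155.1  28.5  45.1] [ 0.451 -0.339  0.05 ]
screw_dish 0.83 [349.1 284.2  29.   21.2] [0.385 0.128 0.05 ]
driver_black 0.59 [365.9 245.   16.8  25. ] [0.399 0.007 0.05 ]
flux_syringe 0.45 [268.5 238.2  18.8  21.8] [0.609 0.099 0.05 ]
tweezers_black 0.68 [275.  286.6  47.8  21.7] [0.514 0.215 0.05 ]
1.1 [ 0.26895224 -0.56421096  0.23358043] [9.75369567e-01 2.20576978e-01 1.92807417e-05 5.79453512e-05] 0.0866811405222222
```

Run:
```python
import cv2
t=cv2.imread("pics/top1.png")[120:270,210:470]; cv2.imwrite("pics/topc.png",cv2.resize(t,None,fx=3,fy=3,interpolation=cv2.INTER_CUBIC))
t=cv2.imread("pics/scene1.png")[120:310,230:430]; cv2.imwrite("pics/scc.png",cv2.resize(t,None,fx=3,fy=3,interpolation=cv2.INTER_CUBIC))
```

```text
(no output)
```

View pics/topc.png

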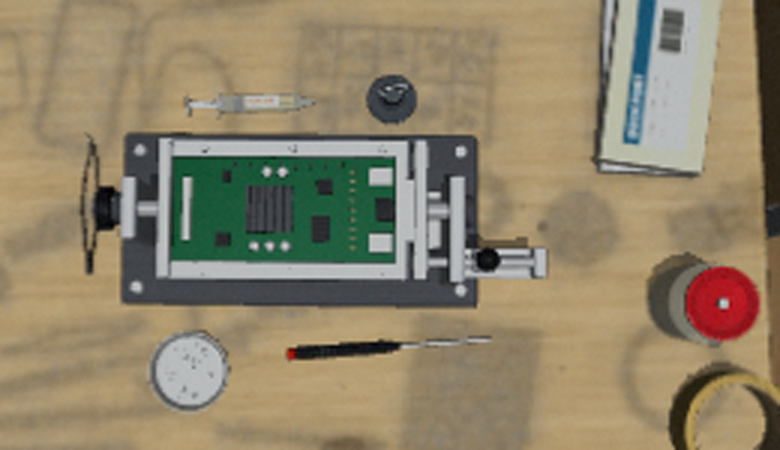

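View pics/scc.png

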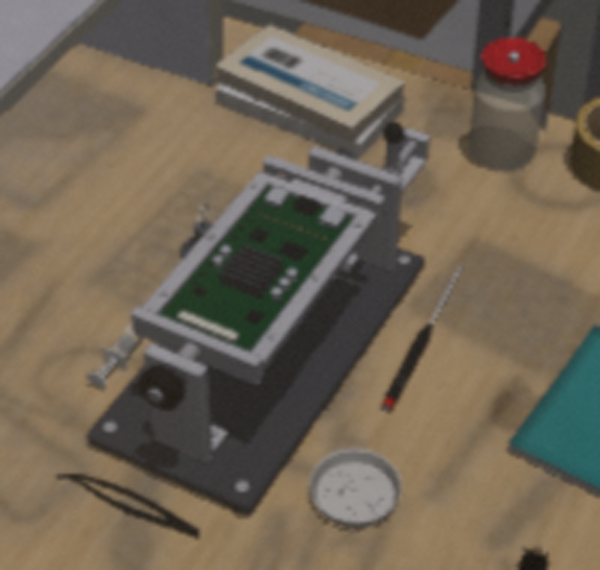

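The top crop shows the base corners at crop (123,137), (475,137), (477,305), (121,303) and the knob ball at (487,260). The scene view agrees, with parts side up and the knob at crop (393,130). Next I fit the holder pose.

Run:
```python
from h import *
c=cam("top"); s=r.read_state()
f=lambda u,v:(u/3+210-1/3,v/3+120-1/3)
uv=[f(123,136),f(475,136),f(477,305),f(121,303)]
P=np.array([at_z(c,p,.016)[:2] for p in uv]); L=np.array([[75,155],[75,-155],[-75,-155],[-75,155]])/1e3
cen=P.mean(0); A=P-cen; yaw=np.arctan2((L[:,0]*A[:,1]-L[:,1]*A[:,0]).sum(),(L*A).sum()); 
print("base",cen,yaw,[np.linalg.norm(P[i]-P[(i+1)%4]).round(3) for i in range(4)])
Rz=lambda a:np.array([[np.cos(a),-np.sin(a)],[np.sin(a),np.cos(a)]])
print("knob exp",cen+Rz(yaw)@[-.04,-.147],"meas",at_z(c,f(487,260),.15))
o=r.outline_of("far_rail","top")[0]["bbox"];print("frame c",at_z(c,o[:2],.111),o)
Rt=R.from_quat(s["eef_rot"]).as_matrix(); print(Rt.round(3))
k=cen+Rz(yaw)@[-.04,-.105]; d=np.append(k,0.25)-s["ee_pos"]; print("to hover, tool axes",Rt.T@d)
print("tool x yaw",np.arctan2(Rt[1,0],Rt[0,0]))
# suction cup seen at scene etc
```

```text
base [0.52986526 0.00228988] -0.01744069638243679 [np.float64(0.308), np.float64(0.147), np.float64(0.308), np.float64(0.146)]
knob exp [ 0.4873077  -0.14399017] meas [ 0.48626047 -0.1441807   0.15      ]
frame c [0.52339505 0.00275276 0.111     ] [306.7, 192.2, 104.4, 50.0]
[[ 0.903  0.43   0.   ]
 [ 0.43  -0.903 -0.   ]
 [ 0.     0.    -1.   ]]
to hover, tool axes [ 0.39664373 -0.32294645 -0.01643081]
tool x yaw 0.44478577511839495
```

```bash
python3 -m pendant '[[0.0305,-0.0248,-0.002,0],[0.0305,-0.0248,-0.002,0],[0.0305,-0.0248,-0.002,0],[0.0305,-0.0248,-0.002,0],[0.0305,-0.0248,-0.002,0],[0.0305,-0.0248,-0.002,0],[0.0305,-0.0248,-0.002,0],[0.0305,-0.0248,-0.002,0]]' 0 20; python3 -m pendant '[[0.0305,-0.0248,0,0],[0.0305,-0.0248,0,0],[0.0305,-0.0248,0,0],[0.0305,-0.0248,0,0],[0,0,0,0.12],[0,0,0,0.12],[0,0,0,0.12],[0,0,0,0.102]]'
cat > w.py <<'E'
import sys
from h import *
# w.py hx hy z : tool-axis move from current pose to the holder-frame point (mm) with tip height z (mm)
C=np.array([.529,.0023]);a=-.0174
Rz=np.array([[np.cos(a),-np.sin(a)],[np.sin(a),np.cos(a)]])
s=r.read_state();Rt=R.from_quat(s["eef_rot"]).as_matrix();p=np.array(s["ee_pos"])
h=Rz.T@(p[:2]-C)*1e3
print("t",s["time"],"holder xy",h.round(1),"tip z",round((p[2]-.011)*1e3,1),"yaw",np.arctan2(Rt[1,0],Rt[0,0]).round(4),"F",np.round(s["ft_force"],1))
if len(sys.argv)>3:
    x,y,z=map(float,sys.argv[1:4]); t=np.append(C+Rz@[x/1e3,y/1e3],z/1e3+.011); print("tool move mm",(Rt.T@(t-p)*1e3).round(1))
E
python3 w.py -40 -108 128
```

```text
time: 1.87
ee_pos: [0.4043, -0.2783, 0.25]
eef_rot: [0.975, 0.221, 0.0, 0.0]
ft_force: [0.9, 0.3, 0.7]
width: 0.0415
grip_force: 0.0
time: 2.53
ee_pos: [0.4714, -0.1379, 0.2497]
eef_rot: [1.0, -0.011, 0.0, 0.0]
ft_force: [-0.8, 0.2, -0.8]
width: 0.0005
grip_force: 0.0
t 2.5333 holder xy [ -55.2 -141.1] tip z 238.7 yaw -0.0229 F [-0.8  0.2 -0.8]
tool move mm [ 15.  -33.2 110.6]
```

```bash
python3 -m pendant '[[0.0075,-0.0165,0,0],[0.0075,-0.0165,0,0],[0,0,0.035,0],[0,0,0.035,0],[0,0,0.03,0],[0,0,0.0105,0],[0,0,0,0],[0,0,0,0]]' 
python3 w.py -40 -108 128
python3 - <<'E'
from h import *
c=cam("scene"); i=c["img"][130:290,250:410]
save(cv2.resize(i,None,fx=3.5,fy=3.5,interpolation=cv2.INTER_CUBIC),"s2.png")
E
```

```text
time: 3.2
ee_pos: [0.4873, -0.1054, 0.1401]
eef_rot: [1.0, -0.009, 0.0, -0.0]
ft_force: [0.2, -0.1, 0.3]
width: 0.0004
grip_force: 0.0
t 3.2 holder xy [ -39.8 -108.4] tip z 129.1 yaw -0.0173 F [ 0.2 -0.1  0.3]
tool move mm [-0.2 -0.4  1.1]
```

View pics/s2.png

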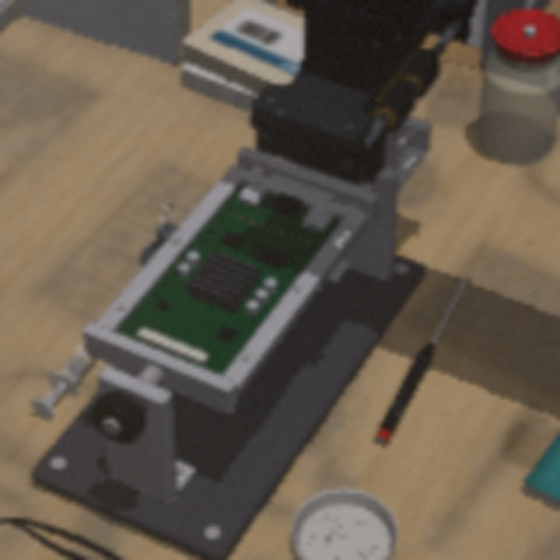

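The picture shows the gripper body above the right end, clear of everything, with the fingers hidden behind it. I'll push outward.

```bash
python3 -m pendant '[[0,0.006,0,0],[0,0.006,0,0],[0,0.006,0,0],[0,0.006,0,0],[0,0.004,0,0],[0,0.004,0,0],[0,0.004,0,0],[0,0,0,0]]';python3 w.py
python3 - <<'E'
from h import *
c=cam("top"); print([ (round(o["score"],2),np.round(at_z(c,o["bbox"][:2],.15),3),o["bbox"]) for o in r.outline_of("knob","top")])
i=c["img"][150:250,290:420]
save(cv2.resize(i,None,fx=4,fy=4,interpolation=cv2.INTER_CUBIC),"t3.png")
E
```

```text
time: 3.92
ee_pos: [0.4863, -0.1422, 0.1391]
eef_rot: [1.0, -0.009, 0.0, 0.0]
ft_force: [0.5, 0.6, -0.6]
width: 0.0006
grip_force: 0.1
t 3.9167 holder xy [ -40.2 -145.2] tip z 128.1 yaw -0.0179 F [ 0.5  0.6 -0.6]
[]
```

View pics/t3.png

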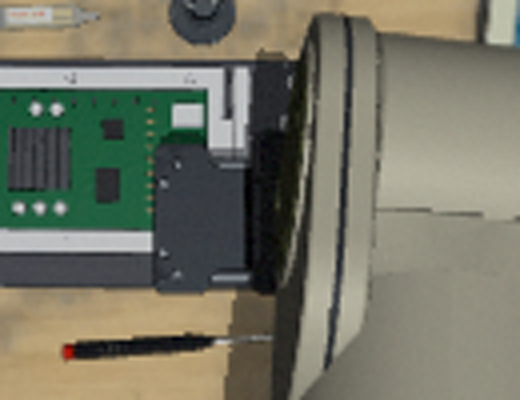

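The arm hides the knob, so I'll go on by force to the hard stop.

```bash
python3 -m pendant '[[0,0.003,0,0],[0,0.003,0,0],[0,0,0,0]]'|grep -E "pos|ft"; python3 -m pendant '[[0,0.002,0,0],[0,0.002,0,0],[0,0,0,0]]'|grep -E "pos|ft";python3 w.py
```

```text
ee_pos: [0.486, -0.1478, 0.1389]
ft_force: [0.3, 1.4, -0.5]
ee_pos: [0.486, -0.1493, 0.1389]
ft_force: [-2.2, 8.4, 2.5]
t 4.5167 holder xy [ -40.4 -152.4] tip z 127.9 yaw -0.0156 F [-2.2  8.4  2.5]
```

At the stop (8 N, at the expected y). Backing off and going over the far rail.

```bash
python3 -m pendant '[[0,-0.008,0,0],[0,-0.01,-0.02,0],[0,-0.03,-0.02,0],[0.015,-0.035,0,0],[0.025,-0.03,0,0],[0.025,-0.015,0,0],[0.025,0,0,0],[0,0,0,0]]'|grep -E "time|pos|ft";python3 w.py 52 -22 122
python3 - <<'E'
from h import *
c=cam("top"); print([ (round(o["score"],2),np.round(at_z(c,o["bbox"][:2],.15),3),np.round(o["bbox"],1)) for o in r.outline_of("knob","top")])
c=cam("scene"); print([ (round(o["score"],2),np.round(o["bbox"],1)) for o in r.outline_of("knob","scene")], proj(c,[[.4865,-.144,.146],[.4865,-.166,.146]]))
E
```

```text
time: 5.18
ee_pos: [0.5814, -0.0237, 0.1786]
ft_force: [-0.4, -1.2, -0.2]
t 5.1833 holder xy [ 52.8 -25. ] tip z 167.6 yaw -0.0155 F [-0.4 -1.2 -0.2]
tool move mm [-0.9 -3.  45.6]
[(0.49, array([ 0.482, -0.17 ,  0.15 ]), array([383.6, 208.2,  24.6,   6.5]))]
[(0.64, array([364.8, 168.7,  12. ,  20.7])), (0.15, array([286.2, 291.5,  12.8,  16. ]))] [[360.37169634 163.94264008]
 [364.09394102 158.94941968]]
```

```bash
python3 -m pendant '[[0.002,0,0.03,0],[0.001,0,0.014,0],[0.001,0,0.012,0],[0,0,0.008,0],[-0.001,0,0.008,0],[-0.0015,0,0.008,0],[0,0,0,0]]'|grep -E "time|ft";python3 w.py; python3 -m pendant '[[-0.003,0,0.006,0],[-0.003,0,0.005,0],[-0.003,0,0.005,0],[0,0,0,0]]'|grep -E "time|ft";python3 w.py;  python3 - <<'E'
from h import *
c=cam("scene"); i=c["img"][130:290,230:410]
save(cv2.resize(i,None,fx=3.5,fy=3.5,interpolation=cv2.INTER_CUBIC),"s4.png")
E
```

```text
time: 5.97
ft_force: [-0.2, 0.1, -0.1]
t 5.9667 holder xy [ 50.7 -26.5] tip z 87.1 yaw -0.0173 F [-0.2  0.1 -0.1]
time: 6.3
ft_force: [0.6, -0.2, 0.6]
t 6.3 holder xy [ 41.2 -26.2] tip z 71.1 yaw -0.017 F [ 0.6 -0.2  0.6]
```

View pics/s4.png

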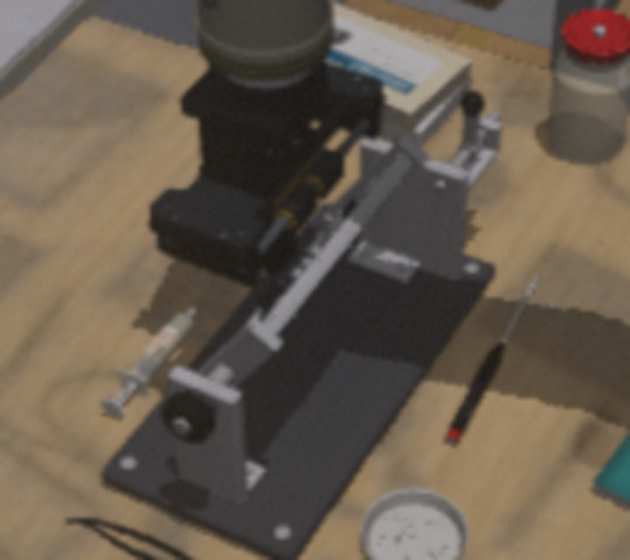

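The frame stands at about 50–55°, and the knob is still drawn. Now I go over to the near side and push the near rail over.

```bash
python3 -m pendant '[[0.004,0,-0.015,0],[0,0,-0.035,0],[0,0,-0.035,0],[0,0,-0.034,0],[-0.033,0,0,0],[-0.033,0,0,0],[-0.033,0,0,0],[-0.03,0,0,0]]'|grep -E "time|ft";python3 -m pendant '[[0,0.01,0.026,0],[0,0.01,0.026,0],[0,0,0,0]]'|grep -E "time|ft";python3 w.py -55 -30 138
```

```text
time: 7.02
ft_force: [-0.7, -0.4, 0.9]
time: 7.27
ft_force: [-0.9, -0.3, -1.1]
t 7.2667 holder xy [-85.7 -48.1] tip z 135.6 yaw -0.0194 F [-0.9 -0.3 -1.1]
tool move mm [ 30.7 -18.2  -2.6]
```

```bash
python3 -m pendant '[[0.015,0,-0.002,0],[0.016,0,-0.001,0],[0.01,0,-0.001,0],[0.01,0,-0.002,0],[0.01,0,-0.002,0],[0,0,0,0]]'|grep -E "time|ft";python3 w.py; python3 -m pendant '[[0.007,0,-0.004,0],[0.007,0,-0.004,0],[0.007,0,-0.001,0],[0.006,0,0,0],[0,0,0,0]]'|grep -E "time|ft";python3 w.py 17 -48 146;  python3 - <<'E'
from h import *
c=cam("scene"); i=c["img"][130:290,230:410]
save(cv2.resize(i,None,fx=3.5,fy=3.5,interpolation=cv2.INTER_CUBIC),"s5.png")
E
```

```text
time: 7.77
ft_force: [-0.6, -0.4, -0.4]
t 7.7667 holder xy [-20.3 -45.7] tip z 147.9 yaw -0.0167 F [-0.6 -0.4 -0.4]
time: 8.18
ft_force: [-0.1, -0.3, -0.3]
t 8.1833 holder xy [  6.4 -46.3] tip z 156.2 yaw -0.0172 F [-0.1 -0.3 -0.3]
tool move mm [10.6  1.7 10.2]
```

View pics/s5.png

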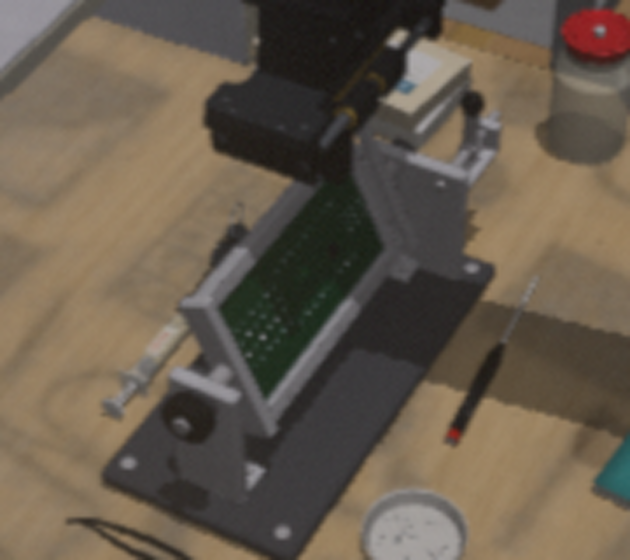

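The frame is past vertical (~115°), with the solder side facing the robot. I'll continue over and down.

```bash
python3 -m pendant '[[0.006,0,0.004,0],[0.006,0,0.006,0],[0.006,0,0.006,0],[0.006,0,0.007,0],[0.005,0,0.007,0],[0.004,0,0.007,0],[0,0,0,0]]'|grep -E "time|ft";python3 w.py 42 -48 113
```

```text
time: 8.82
ft_force: [-0.3, 0.5, 0.4]
t 8.8167 holder xy [ 37.9 -46.3] tip z 116.8 yaw -0.0171 F [-0.3  0.5  0.4]
tool move mm [4.1 1.7 3.8]
```

```bash
python3 -m pendant '[[0.004,0,0.002,0],[0.002,0,0.003,0],[0,0,0.002,0],[0,0,0,0]]'|grep -E "time|ft";python3 w.py;python3 -m pendant '[[0,0,0.0015,0],[0,0,0.0015,0],[0,0,0,0],[0,0,0,0]]'|grep -E "time|ft";python3 w.py
```

```text
time: 9.15
ft_force: [-0.5, 0.1, 0.0]
t 9.15 holder xy [ 44.4 -46.3] tip z 111.9 yaw -0.0171 F [-0.5  0.1  0. ]
time: 9.48
ft_force: [-7.1, 1.3, 17.7]
t 9.4833 holder xy [ 44.5 -46.3] tip z 111.2 yaw -0.0172 F [-7.1  1.3 17.7]
```

Level on the stop (tip at 111 mm, 18 N). Now I go round to the outside of the knob.

```bash
python3 -m pendant '[[0,0,-0.03,0],[0,0,-0.036,0],[-0.017,0.032,0,0],[-0.017,0.032,0,0],[-0.017,0.032,0,0],[-0.017,0.032,0,0],[-0.0165,0.032,0,0],[0,0,0,0]]'|grep -E "time|ft";python3 w.py -40 -205 128;  python3 - <<'E'
from h import *
c=cam("scene"); i=c["img"][110:290,230:430]
save(cv2.resize(i,None,fx=3.3,fy=3.3,interpolation=cv2.INTER_CUBIC),"s6.png")
E
```

```text
time: 10.15
ft_force: [0.2, -1.0, 0.2]
t 10.15 holder xy [ -44.1 -213.9] tip z 175.0 yaw -0.0268 F [ 0.2 -1.   0.2]
tool move mm [ 4.1 -9.1 47. ]
```

View pics/s6.png

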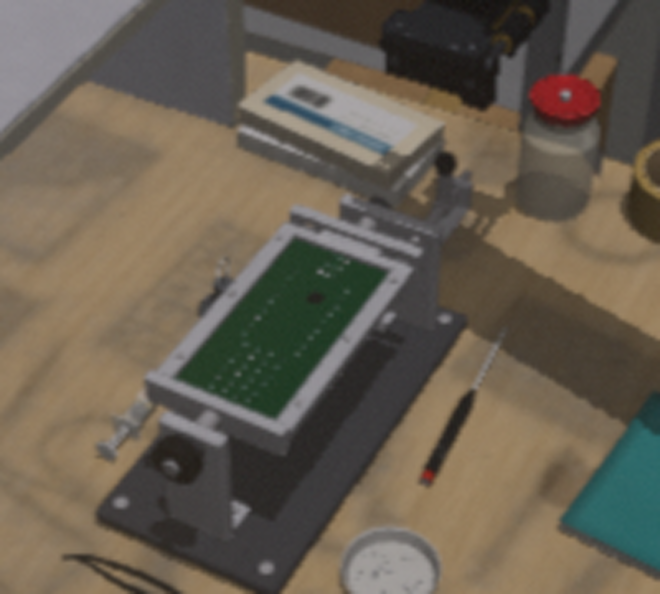

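The frame is level with the solder side up, and the knob (crop 445,163) is free to approach from outside.

```bash
python3 -m pendant '[[0.003,-0.004,0.02,0],[0,0,0.026,0],[0,-0.007,0,0],[0,-0.007,0,0],[0,-0.006,0,0],[0,-0.006,0,0],[0,-0.005,0,0],[0,0,0,0]]'|grep -E "time|ft";python3 w.py; python3 -m pendant '[[0,-0.004,0,0],[0,-0.003,0,0],[0,-0.003,0,0],[0,0,0,0]]'|grep -E "time|ft"; python3 w.py
```

```text
time: 10.87
ft_force: [0.0, -0.3, 0.2]
t 10.8667 holder xy [ -36.6 -170. ] tip z 130.1 yaw -0.0156 F [ 0.  -0.3  0.2]
time: 11.2
ft_force: [0.6, -10.4, 2.6]
t 11.2 holder xy [ -37. -164.] tip z 129.9 yaw -0.0194 F [  0.6 -10.4   2.6]
```

At home (−164 mm as predicted, 10 N). Retreat and check.

```bash
python3 -m pendant '[[0,0.01,0,0],[0,0.015,0,0],[0,0.005,-0.03,0],[0,0.03,-0.035,0],[-0.02,0.035,-0.01,0],[-0.02,0.035,0,0],[0,0,0,0],[0,0,0,0]]'|grep -E "time|ft";python3 w.py;  python3 - <<'E'
from h import *
c=cam("scene"); i=c["img"][110:290,230:430]
save(cv2.resize(i,None,fx=3.3,fy=3.3,interpolation=cv2.INTER_CUBIC),"s7.png")
c=cam("top"); i=c["img"][120:270,210:470]
save(cv2.resize(i,None,fx=3,fy=3,interpolation=cv2.INTER_CUBIC),"t7.png")
E
```

```text
time: 11.87
ft_force: [0.6, 0.7, -0.2]
t 11.8667 holder xy [ -78.6 -290.7] tip z 200.6 yaw -0.0222 F [ 0.6  0.7 -0.2]
```

View pics/s7.png

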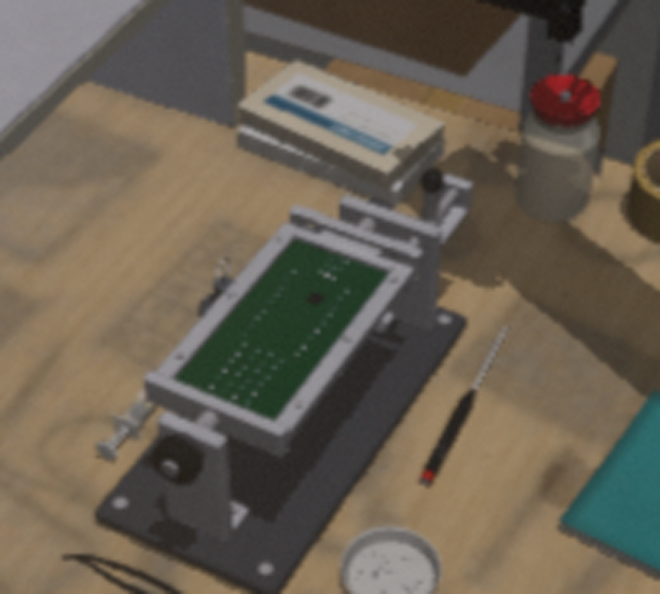

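View pics/t7.png

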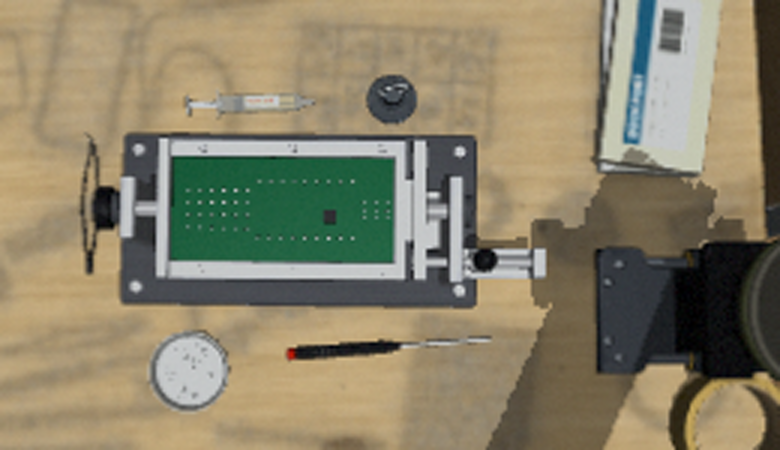

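The solder side is up and the knob is back at crop (485,260); it was at (487,260) before. The holder and the loose things have not moved, and the robot is clear. Handing in.

```bash
python3 -c "
from bench import r
print(r.close_job())"
```

```text
the job is handed in; nothing more can be done
None
```

The job is handed in: the bolt was drawn, the board frame turned over onto its stop with the solder side up, and the bolt pushed home again, with the holder and loose things unmoved in the last pictures (no verdict was returned).

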